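Weigh out a melt charge on the dial scale

ROBOT

A 6-joint arm with a two-finger parallel gripper is mounted at the origin on the work surface. World frame = base frame: x ahead of the robot, y to its left, z up, the work surface at z = 0. Lengths are in mm, angles in rad, forces in N, time in s.
With the tool pointing down it reaches from about 300 to 775 mm from the base axis. Payload 14.6 kg.
Tool frame: the origin (TCP) lies on the centre line of the jaws, within the pads' length; the fingertips stand 19 mm ahead of it and the grasp point (between the pads) is the TCP (bot.tip_reach is the distance from the TCP to the fingertips, in mm); z points along the fingers, y is the line along which they close (so a half turn about z gives the same grasp; the last joint's range is limited). The gripper opens to 85 mm and grips with 20 to 120 N. Pads are 22 mm wide; open, the fingers measure 114 mm over their backs; the gripper's body (76 mm by 85 mm) begins 54 mm behind the grasp point. The pads swing forward as they close: fully open they stand 13 mm farther back than shut.
Start: joints at [1.07, 0.3, 1.521, -0, 1.321, -0.067], TCP at [231.173, 499.048, 250.281] pointing down, gripper open.
Joint ranges: [-3.03, 3.03], [-0.79, 2.21], [0.23, 2.52], [-1.04, 4.18], [0, 3.07], [-2.55, 2.55]. Speed limits (rad/s): [2.22, 2.22, 2.57, 3.14, 3.14, 3.14].

INTERFACE

Orientations are given as a unit quaternion [w, x, y, z].
In Python, from rig import bot gives the robot as it stands. Calls block until the motion is done:
- bot.move_to(position, orientation): joint-space move of the TCP to a pose.
- bot.servo_line(position, attitude=None, speed=150, until_force=None): straight line of the TCP; attitude=None keeps the orientation; speed is the mean speed in mm/s. With until_force (N) it stops when the force on the tool has changed by that much, and returns True; else False.
- bot.move_joints(angles): joint-space move.
- bot.move_gripper(opening, grip_force=None): finger opening in mm; grip_force is the grip in N (None keeps the last); returns when the fingers have stopped.
- bot.dwell(seconds).
- bot.ik(position, orientation): joint angles nearest the present ones, or None.
- bot.read_state(): the state.
- bot.read_camera(name): name is "scene" or "top"; returns a dict with "image" (420x560x3 uint8, blue, green, red), "depth" (420x560 float32, mm along the optical axis (not along the pixel's ray), 0 where there is no reading), "fovy" (degrees; the focal length in pixels is half the picture's height over the tangent of half this angle, whatever the lens; pixels are square), "cx", "cy" (the principal point, pixels), "eye" and "attitude" of the camera in the world. Camera axes: x right, y down, z forward; pixel columns grow to the right and rows downward; lengths in mm; the calibration is good to about 2 mm. A picture is of the moment at which its call begins.
A pose or a line that the arm cannot do raises bot.MotionError and nothing moves.
- bot.finish_job(): hands the job in; it is judged then, once.
The state is a dict: "clock": time; "joint_positions": joint angles; "qvel": joint speeds; "effort": joint torques, N m; "ee_pos": TCP position; "tool_rot": TCP orientation; "ft_force": force on the tool from outside, world axes, zero at the start; "moment": the same for the moment, N m; "grip_width": finger opening in mm; "grip_force": force on a finger pad.
Only numpy, scipy, OpenCV 4.12 (cv2) and the standard library are available. Lean on these libraries where they do the work, as an engineer would, in place of code of your own. Each camera call takes 0.05 s, during which the arm holds its last target. There are 200 camera calls.

TASK

Weigh out the silver for a melt: stand the empty crucible on the weighing pan of the scale and turn the dial's bezel until the pointer reads zero, then use the shovel to transfer all the casting buttons from the bin into the crucible on the pan (do not pick them out of the bin by hand) and let the scale settle. Then put the shovel back flat on its rubber mat and stand the charged crucible upright on the middle of the soldering board. Leave the bezel as you set it, and leave the other tools where they lie.

Things in the scene. Friction and masses are not known exactly. Their poses are not given: they have to be found in the camera images.
- crucible: white ceramic melting crucible, an open round cup: outside diameter 58 mm at the foot and 64 mm at the rim, 48 mm high, wall 4 mm, inside floor 6 mm up; 90 to 140 g. Origin: centre of its underside, z up. Starts empty, standing on the bench in front of the scale
- scale: mechanical dial scale bolted to the bench: grey housing 120 x 215 mm, top 42 mm above the bench. Origin: under the middle of the housing; its y axis runs from the dial to the weighing pan. Round steel pan (108 mm across) at y = +48 mm, dial at y = -70 mm
- pan_top (a point): middle of the inside floor of the weighing pan, 62 mm above the bench when empty. The pan is a shallow steel dish with a flat floor 90 mm across and a flared rim 108 mm across, 8 mm above the floor, on a spring: it sinks about 0.032 mm per gram and settles within half a second
- bezel (a joint): angle of the dial bezel, rad, clockwise positive seen from above, range -2.8 to 2.8. The bezel is a knurled steel ring facing up, 60 mm across and 24 mm high, axis vertical; the white dial face with its zero mark and 60 graduations turns with it. It stays where it is left (friction 0.05 N m)
- pointer (a joint): angle of the dial pointer, rad, clockwise positive seen from above, moved by the pan: about 0.01 rad per gram, 0 with an empty pan. At equal angles of bezel and pointer the pointer is on the zero mark; the reading is pointer minus bezel
- bezel_top (a point): centre of the bezel's top edge, on its axis, 74 mm above the bench; the ring reaches 24 mm down from here, and the housing's top lies 32 mm below here
- zero_mark (a point): the zero mark, a black wedge on the dial face with a black notch over it on the rim, 24 mm from the axis, at the level of the bezel's top; x points outwards from the axis
- pointer_tip (a point): tip of the slim black pointer, 18.5 mm from the axis, 3.5 mm below the bezel's top; x points outwards from the axis along the pointer
- bin: pressed aluminium stock bin screwed to the bench. Flat floor 170 mm (x, -85 to +85 mm) by 44 mm (y), 4 mm above the bench; long sides slope outwards at 45 degrees, the +x end (far from the robot) rises at 80 degrees, the -x end upright, all to 22 mm above the bench. Origin: under the floor's middle, x lengthwise away from the robot. The buttons start on the +x half of the floor
- shovel: polished steel hand shovel, 100 g. Floor 44 mm long (x, open lip at +22 mm), 38 wide, 2 thick, lower side edges bevelled 45 degrees, walls 48 mm apart, 19 high, back closed. Wooden grip 62 x 18 (y) x 24 mm, flat sides to pinch across y, rising backwards at 40 degrees, its middle 44 mm behind and 46 mm above the origin. Origin: centre of underside, x to the lip, z up. Starts flat on the mat
- mat: black rubber mat on the bench, the shovel's place: 150 x 110 x 4 mm, fixed. Origin: centre of its underside, x along its length
- board: square pale soldering board with small holes, 110 x 110 x 14 mm, fixed to the bench. Origin: centre of its underside; its top face is 14 mm above
- button1: casting button of silver, a round lump with bevelled edges (45 degrees), 14 mm across, 9.5 mm thick, 12 g, smooth (it slides on the shovel and the bin at slopes over about 17 degrees), lying flat in the bin; 3 to 6 of these are there, the others absent. Origin: centre of the underside
- button2: casting button of silver, a round lump with bevelled edges (45 degrees), 14 mm across, 9.5 mm thick, 12 g, smooth (it slides on the shovel and the bin at slopes over about 17 degrees), lying flat in the bin; 3 to 6 of these are there, the others absent. Origin: centre of the underside
- button3: casting button of silver, a round lump with bevelled edges (45 degrees), 14 mm across, 9.5 mm thick, 12 g, smooth (it slides on the shovel and the bin at slopes over about 17 degrees), lying flat in the bin; 3 to 6 of these are there, the others absent. Origin: centre of the underside
- button4: casting button of silver, a round lump with bevelled edges (45 degrees), 14 mm across, 9.5 mm thick, 12 g, smooth (it slides on the shovel and the bin at slopes over about 17 degrees), lying flat in the bin; 3 to 6 of these are there, the others absent. Origin: centre of the underside
- button5: casting button of silver, a round lump with bevelled edges (45 degrees), 14 mm across, 9.5 mm thick, 12 g, smooth (it slides on the shovel and the bin at slopes over about 17 degrees), lying flat in the bin; 3 to 6 of these are there, the others absent. Origin: centre of the underside
- button6: casting button of silver, a round lump with bevelled edges (45 degrees), 14 mm across, 9.5 mm thick, 12 g, smooth (it slides on the shovel and the bin at slopes over about 17 degrees), lying flat in the bin; 3 to 6 of these are there, the others absent. Origin: centre of the underside
- pliers: bystander, to be left alone: pair of black-handled pliers, about 140 mm long, lying; origin near its middle
- dapping_block: bystander, to be left alone: dark steel dapping block, 42 mm cube; origin: centre of the underside
- flux_jar: bystander, to be left alone: amber glass jar, 44 mm across, 60 mm high; origin: centre of the underside
- solder_coil: bystander, to be left alone: flat brass solder coil, 68 mm across, 12 mm high; origin: centre of the underside
- hammer: bystander, to be left alone: hammer with wooden handle, 220 mm long, lying; origin: under its middle
Things that resemble listed ones, but are neither listed nor needed, are in the scene too. What is shaped like the shovel but blue or purple is not meant.

How it is judged (in metres and radians):
On the way, in this order (a step that is already met when the one before it is completed fails the run):
1. the empty crucible stands on the pan, let go, and the zero mark of the dial is at the pointer (within 0.1 rad), with the bezel let go (horizontal distance between crucible and pan_top below 0.045 m and z of crucible in the frame of pan_top between -0.004 and 0.005 m and angle between crucible's own z axis and vertical below 0.1 rad and angle between the x axis of zero_mark and the x axis of pointer_tip, either way round below 0.1 rad and x of zero_mark in the frame of pointer_tip above 0 m and contact force between the fingers and scale below 0.2 N and contact force between each of the fingers, shovel and crucible below 0.2 N and velocity of joint pointer below 0.2 rad/s and horizontal distance between each of button1, button2, button3, button4, button5, button6 and crucible above 0.08 m), for 0.4 s.
2. at least one button is carried on the shovel, lifted clear of the bin (((height (world z) of button1 above 0.05 m and x of button1 in the frame of shovel between -0.024 and 0.026 m and y of button1 in the frame of shovel between -0.028 and 0.028 m and z of button1 in the frame of shovel between -0.002 and 0.03 m) or (height (world z) of button2 above 0.05 m and x of button2 in the frame of shovel between -0.024 and 0.026 m and y of button2 in the frame of shovel between -0.028 and 0.028 m and z of button2 in the frame of shovel between -0.002 and 0.03 m) or (height (world z) of button3 above 0.05 m and x of button3 in the frame of shovel between -0.024 and 0.026 m and y of button3 in the frame of shovel between -0.028 and 0.028 m and z of button3 in the frame of shovel between -0.002 and 0.03 m) or (height (world z) of button4 above 0.05 m and x of button4 in the frame of shovel between -0.024 and 0.026 m and y of button4 in the frame of shovel between -0.028 and 0.028 m and z of button4 in the frame of shovel between -0.002 and 0.03 m) or (height (world z) of button5 above 0.05 m and x of button5 in the frame of shovel between -0.024 and 0.026 m and y of button5 in the frame of shovel between -0.028 and 0.028 m and z of button5 in the frame of shovel between -0.002 and 0.03 m) or (height (world z) of button6 above 0.05 m and x of button6 in the frame of shovel between -0.024 and 0.026 m and y of button6 in the frame of shovel between -0.028 and 0.028 m and z of button6 in the frame of shovel between -0.002 and 0.03 m))), for 0.2 s.
3. all the buttons lie in the crucible, which stands on the pan, touched by neither fingers nor shovel, the pointer at rest and reading 0.2 to 0.9 rad clockwise of the zero mark (horizontal distance between crucible and pan_top below 0.045 m and z of crucible in the frame of pan_top between -0.004 and 0.005 m and angle between crucible's own z axis and vertical below 0.1 rad and horizontal distance between each of button1, button2, button3, button4, button5, button6 and crucible below 0.032 m and z of button1 in the frame of crucible between 0 and 0.048 m and z of button2 in the frame of crucible between 0 and 0.048 m and z of button3 in the frame of crucible between 0 and 0.048 m and z of button4 in the frame of crucible between 0 and 0.048 m and z of button5 in the frame of crucible between 0 and 0.048 m and z of button6 in the frame of crucible between 0 and 0.048 m and contact force between the fingers and scale below 0.2 N and contact force between each of the fingers, shovel and crucible below 0.2 N and y of zero_mark in the frame of pointer_tip between 0.0048 and 0.0188 m and velocity of joint pointer below 0.1 rad/s), for 0.4 s.
At the end, for the whole second after the job is handed in: The crucible stands upright on the board, within 40 mm of its centre, with every button in it; the shovel lies flat, right way up, on the mat (its pan's centre within 55 mm along, 45 mm across, of the mat's centre); the bezel is still as set (0.7 to 1.55 rad); all at rest (horizontal distance between crucible and board below 0.04 m and z of crucible in the frame of board between 0.01 and 0.019 m and angle between each of crucible, shovel's own z axis and vertical below 0.1 rad and horizontal distance between each of button1, button2, button3, button4, button5, button6 and crucible below 0.032 m and z of button1 in the frame of crucible between 0 and 0.048 m and z of button2 in the frame of crucible between 0 and 0.048 m and z of button3 in the frame of crucible between 0 and 0.048 m and z of button4 in the frame of crucible between 0 and 0.048 m and z of button5 in the frame of crucible between 0 and 0.048 m and z of button6 in the frame of crucible between 0 and 0.048 m and linear speed of each of crucible, shovel below 0.02 m/s and x of shovel in the frame of mat between -0.055 and 0.055 m and y of shovel in the frame of mat between -0.045 and 0.045 m and z of shovel in the frame of mat between 0.001 and 0.008 m and value of joint bezel between 0.7 and 1.55 rad); the robot touches nothing.
It fails at once if a button in the bin is touched by the fingers ((contact force between the fingers and button1 above 0.3 N and height (world z) of button1 below 0.02 m and x of button1 in the frame of bin between -0.1 and 0.1 m and y of button1 in the frame of bin between -0.045 and 0.045 m) or (contact force between the fingers and button2 above 0.3 N and height (world z) of button2 below 0.02 m and x of button2 in the frame of bin between -0.1 and 0.1 m and y of button2 in the frame of bin between -0.045 and 0.045 m) or (contact force between the fingers and button3 above 0.3 N and height (world z) of button3 below 0.02 m and x of button3 in the frame of bin between -0.1 and 0.1 m and y of button3 in the frame of bin between -0.045 and 0.045 m) or (contact force between the fingers and button4 above 0.3 N and height (world z) of button4 below 0.02 m and x of button4 in the frame of bin between -0.1 and 0.1 m and y of button4 in the frame of bin between -0.045 and 0.045 m) or (contact force between the fingers and button5 above 0.3 N and height (world z) of button5 below 0.02 m and x of button5 in the frame of bin between -0.1 and 0.1 m and y of button5 in the frame of bin between -0.045 and 0.045 m) or (contact force between the fingers and button6 above 0.3 N and height (world z) of button6 below 0.02 m and x of button6 in the frame of bin between -0.1 and 0.1 m and y of button6 in the frame of bin between -0.045 and 0.045 m)).
It fails at once if a bystander is moved by more than 30 mm (distance of any of pliers, dapping_block, flux_jar, solder_coil, hammer from where it was at the start of the episode above 0.03 m).
Of button1, button2, button3, button4, button5, button6 only 3 to 6 are there at a start; the rules pass over those that are not, and their reading is None.
At some moment in a run one of shovel, crucible may be knocked a few centimetres aside while the robot is not near it.
It also fails if it takes over 192 s, if anything falls off the work surface, if the arm or the gripper's body presses on something with over 40 N, if the wrist force passes 120 N, or if a joint passes its speed limit or range.

## Working session

There is one attempt and no reset: what is moved stays moved. The work goes in short steps, each a Python script; the robot and the scene stay as the last script left them, time stands still between calls to the robot, and variables do not carry over. Pictures are saved under pics/ and viewed, at most 14 in all, crops included, and the job is handed in when it is done.

```bash
ls; mkdir -p pics; cat > h.py <<'E'
import numpy as np, cv2
from scipy.spatial.transform import Rotation as R
from rig import bot
def q2R(q): return R.from_quat([q[1],q[2],q[3],q[0]]).as_matrix()
def R2q(M):
    x,y,z,w=R.from_matrix(M).as_quat(); return [w,x,y,z]
def cam(n):
    c=bot.read_camera(n); c['f']=c['image'].shape[0]/2/np.tan(np.radians(c['fovy'])/2); c['R']=q2R(c['attitude']); c['eye']=np.array(c['eye'],float); return c
def ray(c,u,v,z):
    d=c['R']@np.array([(u-c['cx'])/c['f'],(v-c['cy'])/c['f'],1]); return c['eye']+d*(z-c['eye'][2])/d[2]
def proj(c,p):
    q=c['R'].T@(np.array(p,float)-c['eye']); return q[0]/q[2]*c['f']+c['cx'],q[1]/q[2]*c['f']+c['cy']
def cloud(c):
    v,u=np.indices(c['depth'].shape); d=c['depth']
    P=np.stack([(u-c['cx'])/c['f']*d,(v-c['cy'])/c['f']*d,d],-1)@c['R'].T+c['eye']; P[d==0]=np.nan; return P
def down(a):
    # tool pointing down, closing line (y) at angle a from world x... y axis=(cos a, sin a,0)
    y=np.array([np.cos(a),np.sin(a),0]); z=np.array([0,0,-1.]); return R2q(np.stack([np.cross(y,z),y,z],1))
E
python3 - <<'E'
from h import *
for n in("scene","top"):
    c=cam(n); cv2.imwrite(f'pics/{n}0.png',c['image']); print(n,c['eye'],c['R'].round(3).tolist(),c['f'],c['cx'],c['cy'])
E
```

```text
pics
scene [1230.18132198  303.25748271  782.48305662] [[-0.479, 0.584, -0.655], [0.878, 0.318, -0.357], [-0.0, -0.746, -0.666]] 396.9761169673909 277.125524237844 209.58303903899318
top [ 391.55974026  -69.79337535 1122.17328253] [[-0.017, -0.985, 0.17], [-1.0, 0.013, -0.022], [0.019, -0.17, -0.985]] 431.9973562016449 286.15374872350316 208.5280837448061
```

View pics/top0.png

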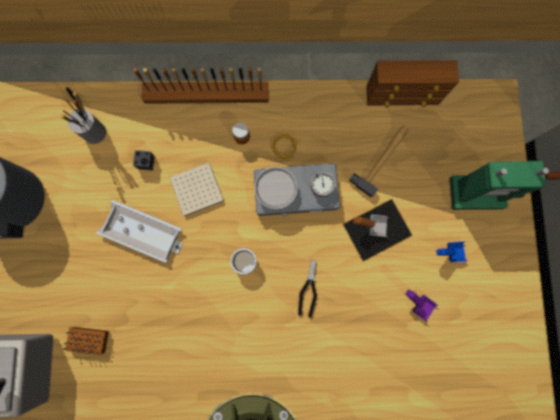

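View pics/scene0.png

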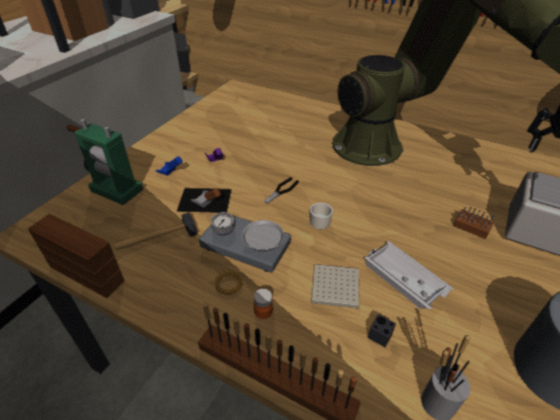

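The top view shows the crucible at (244,262), pan at (277,188), dial at (322,184), bin at (141,232) and board at (197,190). The shovel lies on its mat at (378,228) with its grip towards (363,222). Things that could be mistaken for the shovel are the blue one at (455,252) and the purple one at (423,305). By its description, the steel one on the black mat is the right one. Next I'll check with close crops and measure.

```bash
python3 - <<'E'
from h import *
import pickle
c=cam('top'); s=cam('scene'); pickle.dump((c,s),open('c0.pkl','wb'))
def crop(im,x,y,w,h): return cv2.resize(im[y:y+h,x:x+w],(400,300),interpolation=cv2.INTER_CUBIC)
t=c['image']
cv2.imwrite('pics/crops.png',np.vstack([np.hstack([crop(t,90,195,100,75),crop(t,330,190,100,75)]),np.hstack([crop(t,247,155,100,75),crop(s['image'],350,230,120,90)])]))
P=cloud(c); Z=P[...,2]
hsv=cv2.cvtColor(t,cv2.COLOR_BGR2HSV)
def blob(m,x,y,w,h,name,z):
    k=np.zeros_like(m); k[y:y+h,x:x+w]=m[y:y+h,x:x+w]
    n,l,st,ce=cv2.connectedComponentsWithStats(k); i=1+np.argmax(st[1:,4]); mm=(l==i)
    pts=cv2.findContours(mm.astype(np.uint8),0,2)[0][0][:,0]
    W=np.array([ray(c,u,v,z)[:2] for u,v in pts],np.float32)
    r=cv2.minAreaRect(W); print(name,st[i,4],ce[i].round(1),'rect',np.round(r[0],1),np.round(r[1],1),round(r[2],1),'circ',[np.round(a,1) for a in cv2.minEnclosingCircle(W)],'Z',np.nanmedian(Z[mm]).round(1)); return mm
V=hsv[...,2];S=hsv[...,1]
blob((((V>0)&(Z>35))).astype(np.uint8),225,245,40,35,'crucible',48)
blob((V<60).astype(np.uint8),340,195,75,70,'mat',4)
blob((Z>30).astype(np.uint8),247,155,100,65,'scale',42)
blob((Z>55).astype(np.uint8),247,155,58,65,'pan',70)
blob((Z>55).astype(np.uint8),308,155,35,65,'bezel',74)
blob((S<110).astype(np.uint8)*(V>100),165,160,60,60,'board',14)
blob((Z>12).astype(np.uint8),90,195,100,80,'bin',22)
blob((Z>14).astype(np.uint8),340,195,75,70,'shovel',23)
g=((Z>25)&(V>0))[195:265,340:415]; pp=P[195:265,340:415][g]; print('grip',len(pp)); print(pp[::4].round(0).tolist())
print('bench',np.nanmedian(Z[300:330,200:280]))
E
```

```text
crucible 155 [242.7 260.3] rect [448.3  13.9] [61.6 61.5] 89.7 circ [array([447.8,  14.2]), np.float64(31.7)] Z 47.6
mat 1614 [377.9 231.4] rect [ 525.8 -331.5] [103.7 142.1] 26.2 circ [array([ 525.2, -331.7]), np.float64(86.0)] Z 4.8
scale 3839 [296.3 188.9] rect [ 629.6 -121.1] [122.4 214.4] 3.4 circ [array([ 630.2, -121.4]), np.float64(119.5)] Z 47.2
pan 1408 [275.9 187.3] rect [627.  -68.7] [104.8 104.6] 89.3 circ [array([627.7, -68.4]), np.float64(53.4)] Z 63.5
bezel 476 [322.8 183.9] rect [ 633.3 -185.8] [60.1 61.3] 89.3 circ [array([ 633.5, -184.7]), np.float64(31.8)] Z 68.8
board 1848 [196.  188.8] rect [638.7 140.4] [113.6 113.8] 20.8 circ [array([638.7, 140.3]), np.float64(77.0)] Z 14.3
bin 1169 [138.2 230.8] rect [529.6 282.3] [195.8  93.9] 66.7 circ [array([529.2, 282.2]), np.float64(107.6)] Z 20.1
shovel 226 [367.3 222.5] rect [ 537.9 -308.9] [84.4 53.6] 80.8 circ [array([ 537.1, -311.9]), np.float64(46.4)] Z 56.4
grip 177
[[613.0, -318.0, 26.0], [558.0, -341.0, 26.0], [550.0, -268.0, 67.0], [548.0, -276.0, 77.0], [548.0, -264.0, 65.0], [546.0, -271.0, 76.0], [546.0, -28
[... 210 characters left out ...]
, 57.0], [540.0, -261.0, 67.0], [539.0, -269.0, 77.0], [538.0, -278.0, 78.0], [540.0, -291.0, 65.0], [541.0, -303.0, 55.0], [543.0, -315.0, 44.0], [537.0, -267.0, 70.0], [536.0, -276.0, 77.0], [537.0, -288.0, 66.0], [538.0, -300.0, 56.0], [540.0, -312.0, 46.0], [535.0, -263.0, 67.0], [534.0, -271.0, 73.0], [534.0, -281.0, 75.0], [536.0, -294.0, 59.0], [536.0, -305.0, 53.0], [533.0, -269.0, 59.0], [532.0, -277.0, 67.0], [533.0, -288.0, 63.0], [534.0, -300.0, 55.0], [535.0, -312.0, 46.0], [532.0, -286.0, 50.0], [531.0, -295.0, 53.0], [532.0, -306.0, 48.0], [531.0, -293.0, 41.0], [529.0, -300.0, 51.0], [530.0, -313.0, 43.0], [522.0, -310.0, 29.0], [509.0, -333.0, 25.0]]
bench 0.7041878610679078
```

View pics/crops.png

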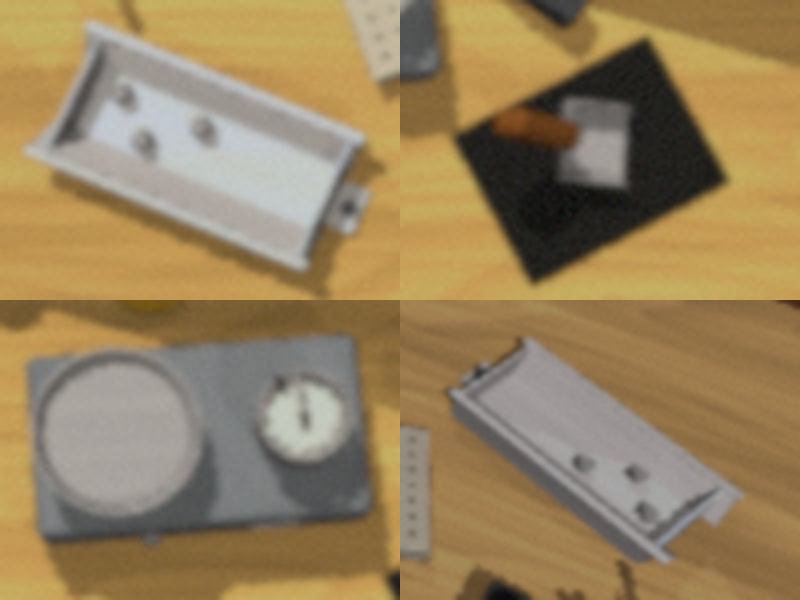

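The crops show three buttons, at tile pixels (125,97), (145,143) and (203,128), on the far half of the bin floor. The steel shovel has its lip towards -y. The dial pointer points roughly up, and the zero mark is at tile pixel (279,383), about 37° anticlockwise from up. All the measured sizes match the descriptions. Next I'll move the crucible onto the pan.

```bash
cat >> h.py <<'E'
def besta(p,a):
    best=None
    for k in(-1,0,1,2):
        j=bot.ik(p,down(a+k*np.pi))
        if j is not None and (best is None or abs(j[5])<best[0]): best=(abs(j[5]),a+k*np.pi,j)
    return best
def st(): 
    s=bot.read_state(); print('t',round(s['clock'],1),np.round(s['ee_pos'],1),'w',round(s['grip_width'],1),'gf',round(s['grip_force'],1),'f',np.round(s['ft_force'],1)); return s
E
python3 - <<'E'
from h import *
print(bot.tip_reach)
c=cam('top');P=cloud(c);Z=P[...,2]
k=np.zeros(Z.shape,bool);k[245:280,225:265]=1
pts=np.argwhere(k&(Z>38)); W=np.array([ray(c,u,v,48)[:2] for v,u in pts],np.float32); (x,y),r=cv2.minEnclosingCircle(W);print(x,y,r)
a=np.arctan2(y,x)+np.pi/2
b=besta([x,y,150],a);print(b)
q=down(b[1])
bot.move_to([x,y,130],q); bot.servo_line([x,y,34],speed=120); bot.move_gripper(50,40); s=st()
cx,cy=627.5,-68.5
bot.servo_line([x,y,160]); st()
bot.move_to([cx,cy,160],q)
bot.servo_line([cx,cy,103]);
print(bot.servo_line([cx,cy,88],speed=25,until_force=2.0)); st()
bot.move_gripper(85); bot.servo_line([cx,cy,200]); st()
# get away from view
bot.move_to([430,-30,330],q); bot.dwell(.3)
c=cam('top');s=cam('scene');t=c['image'];u,v=map(int,proj(c,[633,-185,74]));u2,v2=map(int,proj(s,[633,-185,74]))
f=lambda im,u,v,n:cv2.resize(im[v-n:v+n,u-n:u+n],(400,400),interpolation=cv2.INTER_CUBIC)
up,vp=map(int,proj(c,[627,-130,74]))
cv2.imwrite('pics/d1.png',np.hstack([f(t,u,v,15),f(s['image'],u2,v2,20)]))
import pickle;pickle.dump((c,s),open('c1.pkl','wb'))
cv2.imwrite('pics/d1b.png',f(t,up,vp,45)); st()
E
```

```text
19.0
447.7890319824219 14.233617782592773 31.733938217163086
(np.float64(1.489011526094873), np.float64(-1.5390205889042572), array([-5.00090628e-02,  1.92734986e-01,  1.90869238e+00, -4.44089210e-16,
        1.04016529e+00,  1.48901153e+00]))
t 3.5 [448.2  14.2  35. ] w 61.1 gf 40.9 f [-5.   0.3 12.5]
t 4.5 [447.4  14.2 159.2] w 61.3 gf 43.7 f [ 0.1 -0.2 -0.9]
True
t 6.4 [627.5 -68.5  88.5] w 61.4 gf 44.0 f [ 0.5 -0.   0.9]
t 7.7 [627.1 -68.4 198.9] w 85.2 gf 0.0 f [ 0.2  0.9 -0.1]
t 9.0 [430.2 -30.  329.7] w 85.0 gf 0.0 f [ 0.9 -0.1  0.7]
```

```bash
python3 -c "
import cv2,numpy as np
a=cv2.imread('pics/d1.png');b=cv2.imread('pics/d1b.png')
cv2.imwrite('pics/d1c.png',cv2.resize(np.hstack([a,b]),None,fx=.66,fy=.66,interpolation=cv2.INTER_AREA))"
```

```text
(no output)
```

View pics/d1c.png

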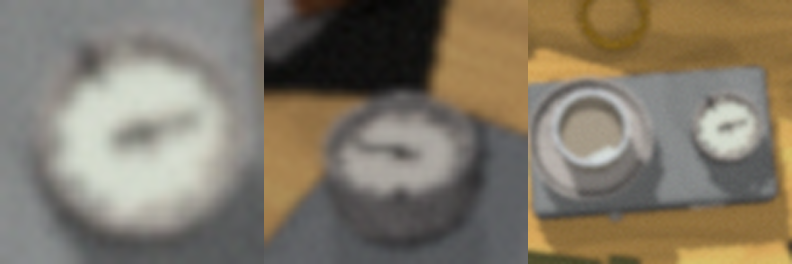

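The crucible stands on the pan. The pointer now lies about 75° clockwise from up, and the zero mark is about 29° anticlockwise from up. I'll compute both angles in world coordinates.

```bash
cat > dial.py <<'E'
from h import *
def dial(c,up=8):
    im=cv2.cvtColor(c['image'],cv2.COLOR_BGR2GRAY).astype(np.float32)
    C0=np.array([633.4,-185.2])
    # rectify onto horizontal plane (z=72), 0.25 mm/px, x up, y left
    def rect(C,z,n=160,k=.25):
        X,Y=np.meshgrid(-(np.arange(n)-n/2)*k+C[1],-(np.arange(n)-n/2)*k+C[0])
        uv=np.array([proj(c,[x,y,z]) for x,y in zip(Y.ravel(),X.ravel())],np.float32).reshape(n,n,2)
        return cv2.remap(im,uv[...,0],uv[...,1],cv2.INTER_CUBIC)
    G=rect(C0,70,n=240)
    # white face centroid -> centre
    m=(G>np.percentile(G,92)*0.72).astype(np.uint8); m=cv2.morphologyEx(m,cv2.MORPH_CLOSE,np.ones((41,41),np.uint8))
    n,l,s,ce=cv2.connectedComponentsWithStats(m); i=1+np.argmax(s[1:,4])
    (ex,ey),_,_=cv2.fitEllipse(max(cv2.findContours((l==i).astype(np.uint8),0,1)[0],key=len)); n2=120
    C=C0+np.array([-(ey-n2),-(ex-n2)])*.25
    A=np.radians(np.arange(0,360,2)) # cw from +x
    def prof(z,r0,r1,C):
        out=[]
        for a in A:
            vals=[]
            for r in np.arange(r0,r1,1):
                u,v=proj(c,[C[0]+r*np.cos(a),C[1]-r*np.sin(a),z]); vals.append(cv2.getRectSubPix(im,(1,1),(float(u),float(v)))[0,0])
            out.append(np.mean(vals))
        return np.array(out)
    def peak(p,half=14):
        p=np.median(p)-p; i=np.argmax(cv2.blur(np.r_[p,p,p].reshape(1,-1),(9,1))[0][len(p):2*len(p)]); k=np.arange(i-half,i+half+1); w=np.clip(p[k%len(p)],0,None); w[w<.35*w.max()]=0
        return A[0]+np.radians(2)*((w*k).sum()/w.sum()), w.max()
    return C,peak(prof(70.5,8,17,C)),peak(prof(74,20,26,C))
if __name__=='__main__':
    import pickle,sys
    for f in sys.argv[1:]:
        for c in pickle.load(open(f,'rb')): print(f,dial(c))
E
python3 dial.py c0.pkl c1.pkl
```

```text
c0.pkl (array([ 632.23044434, -185.44675941]), (np.float64(6.223470963381452), np.float32(35.957733)), (np.float64(5.7093220533316025), np.float32(29.726273)))
c0.pkl (array([ 639.32499352, -185.90165825]), (np.float64(5.969683742113391), np.float32(38.54004)), (np.float64(1.9191931296294833), np.float32(26.828384)))
c1.pkl (array([ 632.1865181 , -185.19213219]), (np.float64(1.0739572996004758), np.float32(42.14865)), (np.float64(5.705520288185453), np.float32(34.461044)))
c1.pkl (array([ 639.39298859, -185.90362473]), (np.float64(1.5482555653803307), np.float32(37.944916)), (np.float64(1.9215621461615668), np.float32(27.540825)))
```

```bash
cat > dial2.py <<'E'
from h import *
import pickle
K=.2;N=260;C0=np.array([633.0,-185.2])
def rect(c,z):
    g=(np.arange(N)-N/2)*K
    Y,X=np.meshgrid(C0[1]-g,C0[0]-g)   # row->x down, col->y
    P=np.stack([X,Y,np.full_like(X,z)],-1); q=(P-c['eye'])@c['R']
    u=(q[...,0]/q[...,2]*c['f']+c['cx']).astype(np.float32);v=(q[...,1]/q[...,2]*c['f']+c['cy']).astype(np.float32)
    return cv2.remap(cv2.cvtColor(c['image'],cv2.COLOR_BGR2GRAY),u,v,cv2.INTER_CUBIC).astype(float)
def pline(c,C):
    G=rect(c,70.5); r,k=np.indices(G.shape); x=C0[0]-(r-N/2)*K; y=C0[1]-(k-N/2)*K
    m=np.hypot(x-C[0],y-C[1])<16.5
    w=np.clip(np.median(G[m])*.8-G,0,None)*m; w/=w.sum()
    mu=np.array([(w*x).sum(),(w*y).sum()]); d=np.stack([x-mu[0],y-mu[1]],-1)
    M=np.einsum('ij,ijk,ijl->kl',w,d,d); e,v=np.linalg.eigh(M); a=v[:,1]
    if a@(mu-C)<0:a=-a
    return mu,a,np.sqrt(e)
def cw(a): return -np.arctan2(a[1],a[0])
def zmark(c,C):
    G=rect(c,74); r,k=np.indices(G.shape); x=C0[0]-(r-N/2)*K; y=C0[1]-(k-N/2)*K
    rr=np.hypot(x-C[0],y-C[1]); m=(rr>18.5)&(rr<25); B=cv2.GaussianBlur(G,(0,0),6); B[~m]=999
    i=np.unravel_index(B.argmin(),B.shape); z0=np.array([x[i],y[i]])
    m&=np.hypot(x-z0[0],y-z0[1])<6; w=np.clip(np.percentile(G[m],70)-G,0,None)*m
    z=np.array([(w*x).sum(),(w*y).sum()])/w.sum(); return cw(z-C),np.hypot(*(z-C))
if __name__=='__main__':
    a=pickle.load(open('c0.pkl','rb'));b=pickle.load(open('c1.pkl','rb'))
    for n,p,q in zip('ts',a,b):
        C=C0.copy() if n=='t' else C0+[3,0]
        for _ in range(4):
            m1,d1,e1=pline(p,C);m2,d2,e2=pline(q,C)
            t=np.linalg.solve(np.stack([d1,-d2],1),m2-m1); C=m1+t[0]*d1
        print(n,'C',C.round(1),'ptr',cw(d1).round(3),cw(d2).round(3),e1.round(1),e2.round(1),'mu',m2.round(1),'zero',zmark(p,C),zmark(q,C))
E
python3 dial2.py
```

```text
t C [ 634.8 -185.5] ptr 3.056 -1.83 [1.3 3.1] [1.5 3.9] mu [ 634.7 -185.2] zero (np.float64(-0.6492055888510223), np.float64(23.544887664694528)) (np.float64(-0.6432284748964274), np.float64(23.55170101250645))
s C [ 636.1 -184.1] ptr -0.122 1.339 [1.5 5.5] [1.6 5.3] mu [ 636.6 -186.2] zero (np.float64(1.8164292393598114), np.float64(23.189986421398324)) (np.float64(1.813509456965813), np.float64(23.095259678220007))
```

The pointer is at 1.31 rad in the top view (1.34 in the scene view) and the zero mark at -0.645, so the bezel needs about 1.955 rad clockwise. That leaves it near 1.38, which is within range.

```bash
cat > bz.py <<'E'
from h import *
import pickle,sys
turn=float(sys.argv[1]); mid=float(sys.argv[2]); out=sys.argv[3]
x,y=633.7,-185.2; a0=np.arctan2(y,x)-mid+turn/2  # j6=j1-a
bot.move_to([x,y,170],down(a0)); s=st(); print(np.round(s['joint_positions'],3))
bot.servo_line([x,y,66],speed=100); bot.move_gripper(50,25); s=st()
j=np.array(s['joint_positions']); n=3
for i in range(n): j[5]+=turn/n; bot.move_joints(j)
bot.dwell(.2); s=st(); bot.move_gripper(85); bot.servo_line([x,y,170]); bot.move_to([430,-30,330],down(-1.54)); bot.dwell(.2)
c,s=cam('top'),cam('scene'); pickle.dump((c,s),open(out,'wb'))
from dial2 import *
for n,c,C in(('t',c,np.array([634.2,-185.3])),('s',s,np.array([636.1,-184.1]))):
    mu,d,e=pline(c,C); print(n,'ptr',cw(d),cw(-d),mu,e,'zero',zmark(c,C))
u,v=map(int,proj(c,[633,-185,74]));t=pickle.load(open(out,'rb'))[0]['image'];u2,v2=map(int,proj(s,[633,-185,74]));u,v=map(int,proj(pickle.load(open(out,'rb'))[0],[633,-185,74]))
f=lambda im,u,v,n:cv2.resize(im[v-n:v+n,u-n:u+n],(400,400),interpolation=cv2.INTER_CUBIC)
cv2.imwrite('pics/'+out[:-4]+'.png',np.hstack([f(t,u,v,15),f(s['image'],u2,v2,20)])); st()
E
python3 bz.py 1.955 0 c2.pkl
```

```text
t 11.1 [ 633.7 -185.1  170.4] w 84.9 gf 0.0 f [ 0.8 -0.3 -0.2]
[-0.34   0.613  1.26   0.     1.269 -1.032]
t 12.7 [ 634.7 -184.6   67.2] w 58.9 gf 29.0 f [4.  4.2 3.7]
t 14.9 [ 634.8 -184.7   67.3] w 59.6 gf 28.3 f [ 3.  -0.5 -1.3]
t ptr 1.3094484470566392 -1.8321442065331541 [ 634.96170478 -186.2605862 ] [1.44825396 5.44423946] zero (np.float64(1.3673126661763106), np.float64(23.232812319275112))
s ptr 1.3119294174296372 -1.829663236160156 [ 636.64658408 -186.26671967] [1.62798631 5.48037502] zero (np.float64(1.1878097487045811), np.float64(23.1871443051065))
t 17.5 [430.3 -30.2 329.6] w 84.9 gf 0.0 f [-0.6 -0.1  0. ]
```

View pics/c2.png

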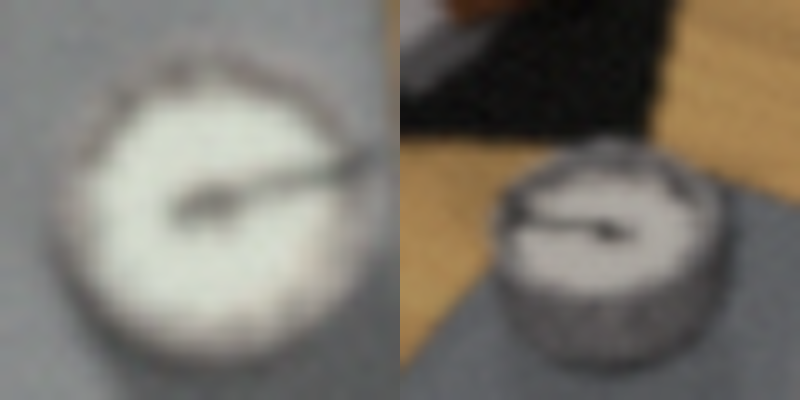

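The zero mark sits on the extended pointer line in both views: (365,158) in the top crop and (513,215) in the scene crop. Combining the views with a parallax correction gives an error of about 0.05 rad or less. Next come the shovel and bin poses and a reach check for scooping and pouring.

```bash
cat >> h.py <<'E'
G0=np.array([-44,0,46.])
def tool(o,psi,pitch,lean=0):
    """shovel origin o, heading psi, pitch>0 lip up; lean>0: gripper leans backwards. ->TCP pos, quat"""
    Rs=R.from_euler('ZY',[psi,-pitch]).as_matrix()
    z=np.array([np.sin(lean),0,-np.cos(lean)]); y=np.array([0,1.,0])
    T=Rs@np.stack([np.cross(y,z),y,z],1)
    return np.array(o)+Rs@G0, T
def flip(T): return T@np.diag([-1,-1,1])
E
cat > meas.py <<'E'
from h import *
import pickle,sys
c,s=pickle.load(open(sys.argv[1],'rb'))
for n,k in(('t',c),('s',s)):
    P=cloud(k); g=(P[...,0]>440)&(P[...,0]<610)&(P[...,1]<-235)&(P[...,1]>-420)
    Q=P[g&(P[...,2]>32)&(P[...,2]<90)]
    h=cv2.cvtColor(k['image'],cv2.COLOR_BGR2HSV)[g&(P[...,2]>32)&(P[...,2]<90)]
    Q=Q[(h[:,1]>120)&(h[:,0]<20)]; xy=Q[:,:2]; mu=xy.mean(0); d=np.linalg.svd(xy-mu,full_matrices=False)[2][0]; d*=-np.sign(d[1])
    l=(xy-mu)@[-d[1],d[0]]; t=(xy-mu)@d
    print(n,len(Q),'grip mean',Q.mean(0).round(1),'heading',np.degrees(np.arctan2(d[1],d[0])).round(1),'lat',np.percentile(l,[3,97]).round(1),'along',np.percentile(t,[2,98]).round(1))
    # ---- bin
    psi=np.radians(66.7); E=np.array([[np.cos(psi),np.sin(psi)],[-np.sin(psi),np.cos(psi)]])
    B=(P[...,:2]-[529,282])@E.T; Z=P[...,2]; m=(abs(B[...,0])<120)&(abs(B[...,1])<60)&np.isfinite(Z)
    for ax,o,lim,edges in((1,0,60,range(-56,57,7)),(0,1,14,range(-112,113,7))):
        mm=m&(abs(B[...,o])<lim); v=B[...,ax][mm]; 
        print(ax,[(e,round(float(np.median(Z[mm][(v>=e)&(v<e+7)])),0)) for e in edges if ((v>=e)&(v<e+7)).any()])
    for side in(-1,1):  # line fits of sloped long sides at Z 8..19
        mm=m&(B[...,1]*side>18)&(Z>8)&(Z<19)&(abs(B[...,0])<70); x=B[...,0][mm]; y=B[...,1][mm]-side*(Z[mm]-4)
        ok=abs(y-np.median(y))<5; print('side',side,mm.sum(),np.polyfit(x[ok],y[ok],1).round(3))
# buttons: dark on floor? depth bumps
P=cloud(c); B=(P[...,:2]-[529,282])@E.T; Z=P[...,2]; b=((Z>8)&(Z<18)&(abs(B[...,1])<17)&(abs(B[...,0])<80)).astype(np.uint8)
n,l,stt,ce=cv2.connectedComponentsWithStats(b)
for i in range(1,n): print('btn',stt[i,4],B[l==i].mean(0).round(1),Z[l==i].max().round(1))
Q=P[(P[...,2]>90)&(abs(P[...,0]-627)<60)&(abs(P[...,1]+68)<60)]; print('cruc rim',[np.round(v,1) for v in cv2.minEnclosingCircle(Q[:,:2].astype(np.float32))],np.median(Q[:,2]))
E
python3 meas.py c2.pkl
python3 - <<'E'
from h import *
def ok(o,psi,p,l):
    pos,T=tool(o,psi,p,l); r=[]
    for M in(T,flip(T)):
        j=bot.ik(pos,R2q(M)); r.append(None if j is None else np.round(j,2))
    return r
d=np.radians
for lean in(-20,0,20):
    print('lean',lean,'mat',[x is not None for x in ok([540,-325,4],d(-95),0,d(lean))],'bin0',[x is not None for x in ok([513,245,4],d(66.7),0,d(lean))],'binend',[[x is not None for x in ok([554,340,10],d(66.7),d(p),d(lean))] for p in(0,25)])
    for psi in range(-180,180,30):
        f=[[x is not None for x in ok(np.array([627-30*np.cos(d(psi)),-68-30*np.sin(d(psi)),140]),d(psi),d(p),d(lean))] for p in(20,0,-20,-40,-55)]
        print(psi,' '.join('%d%d'%tuple(x) for x in f))
E
```

```text
t 150 grip mean [ 538.8 -283.9   64.2] heading -98.1 lat [-7.3  8.7] along [-23.  27.]
1 [(-56, -0.0), (-49, 23.0), (-42, 20.0), (-35, 13.0), (-28, 7.0), (-21, 5.0), (-14, 6.0), (-7, 4.0), (0, 5.0), (7, 5.0), (14, 5.0), (21, 8.0), (28, 14.0), (35, 22.0), (42, 22.0), (49, 0.0), (56, 0.0)]
0 [(-112, 3.0), (-105, 4.0), (-98, 4.0), (-91, 20.0), (-84, 4.0), (-77, 4.0), (-70, 4.0), (-63, 5.0), (-56, 4.0), (-49, 5.0), (-42, 5.0), (-35, 6.0), (-28, 4.0), (-21, 5.0), (-14, 4.0), (-7, 5.0), (0, 6.0), (7, 7.0), (14, 5.0), (21, 5.0), (28, 5.0), (35, 6.0), (42, 5.0), (49, 5.0), (56, 5.0), (63, 6.0), (70, 4.0), (77, 8.0), (84, 22.0), (91, 1.0), (98, 1.0), (105, 0.0), (112, 1.0)]
side -1 233 [ 1.000e-03 -2.213e+01]
side 1 256 [-7.0000e-03  2.1264e+01]
s 118 grip mean [ 546.6 -279.2   59.5] heading -88.3 lat [-7.9  4.9] along [-20.6  27.8]
1 [(-56, -0.0), (-49, 11.0), (-42, 21.0), (-35, 14.0), (-28, 6.0), (-21, 4.0), (-14, 4.0), (-7, 4.0), (0, 4.0), (7, 4.0), (14, 4.0), (21, 6.0), (28, 13.0), (35, 19.0), (42, 21.0)]
0 [(-112, 2.0), (-105, 3.0), (-98, 9.0), (-91, 14.0), (-84, 4.0), (-77, 4.0), (-70, 
[... 1413 characters left out ...]
11 11 11 11
60 01 01 01 11 00
90 01 01 01 00 00
120 11 01 01 00 00
150 11 11 11 00 11
lean 0 mat [True, False] bin0 [True, True] binend [[True, True], [False, True]]
-180 11 11 11 11 10
-150 11 11 11 10 10
-120 11 10 10 10 10
-90 10 10 10 10 10
-60 10 11 11 11 11
-30 11 11 11 11 11
0 11 11 11 11 11
30 01 11 11 11 11
60 01 01 01 01 11
90 01 01 01 01 01
120 11 11 01 01 00
150 11 11 11 11 00
lean 20 mat [True, False] bin0 [False, True] binend [[False, True], [False, True]]
-180 00 11 11 11 11
-150 11 11 11 11 10
-120 11 11 10 10 10
-90 10 10 10 10 10
-60 10 10 11 11 11
-30 10 11 11 11 11
0 11 11 11 11 11
30 01 01 11 11 11
60 01 01 01 01 01
90 11 01 01 01 01
120 11 11 11 01 01
150 11 11 11 11 11
```

The crucible is at (626.6,-70), the bin origin is near (529,282) with a heading of 66.7°, and the three buttons lie at bin coordinates (61,-11), (36,11) and (4,-11). The shovel origin is about (539.5,-332) with a heading of -93°. Leaning the gripper 20° forward can reach every pose needed. Next I'll grasp the shovel.

```bash
cat >> h.py <<'E'
d2r=np.radians; LEAN=d2r(-20)
def sv(o,psi,p=0.,speed=120,joint=False,**k):
    pos,T=tool(o,d2r(psi),d2r(p),LEAN)
    if joint: return bot.move_to(pos,R2q(T))
    return bot.servo_line(pos,R2q(T),speed=speed,**k)
E
python3 - <<'E'
from h import *
import pickle
c=cam('top')
print('lip ray',ray(c,387.4,226,6).round(1),ray(c,387.4,226,23).round(1),'back',ray(c,370,226,23).round(1))
o0=pickle.load(open('c0.pkl','rb'))[0]['image'][185:265,335:420].astype(int); print('diff mat region',np.abs(o0-c['image'][185:265,335:420]).mean())
psi=-93.3; o=np.array([539.5,-332,4.])
pos,T=tool(o,d2r(psi),0,LEAN); pre=pos-T[:,2]*80
bot.move_to(pre+[0,0,150],R2q(T)); st()
bot.servo_line(pre); bot.servo_line(pos,speed=80); st()
bot.move_gripper(10,80); st()
sv(o+[0,0,70],psi,speed=80); s=st(); bot.dwell(.2)
for n in('top','scene'):
    k=cam(n); u,v=map(int,proj(k,o+[0,0,80])); cv2.imwrite(f'pics/g_{n}.png',cv2.resize(k['image'][max(v-50,0):v+50,u-50:u+50],(400,400),interpolation=cv2.INTER_CUBIC))
cv2.imwrite('pics/g.png',np.hstack([cv2.imread('pics/g_top.png'),cv2.imread('pics/g_scene.png')]))
E
```

```text
lip ray [ 534.2 -358.6    6. ] [ 532.  -354.2   23. ] back [ 532.6 -309.2   23. ]
diff mat region 9.014166666666666
t 19.3 [ 540.6 -314.9  275.5] w 85.2 gf 0.0 f [-0.  -0.5  0. ]
t 21.6 [ 542.3 -288.4   50.6] w 85.3 gf 0.0 f [ 0.1  0.2 -0.1]
t 22.3 [ 542.  -288.1   50.1] w 16.8 gf 78.9 f [-0.7 -0.3  0.5]
t 23.3 [ 541.8 -287.9  119.4] w 16.7 gf 78.9 f [ 0.1 -0.8 -1.8]
```

View pics/g.png

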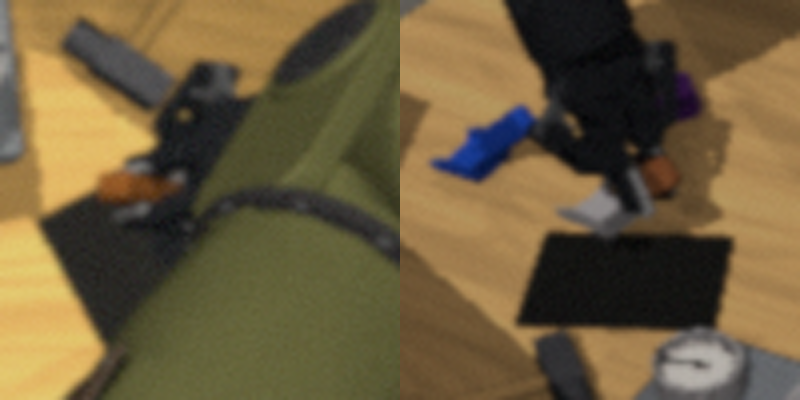

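The top view shows the grip held between the fingers at (135,190). The scene view shows the steel shovel lifted level off its mat, with the pan at (605,208). Next I'll carry it to the bin and lower it onto the floor.

```bash
cat >> h.py <<'E'
PB=66.7
def b2w(x,y,z):
    a=d2r(PB); return np.array([529+x*np.cos(a)-y*np.sin(a),282+x*np.sin(a)+y*np.cos(a),z])
def sho():
    "shovel origin/pitch from the TCP state"
    s=bot.read_state(); M=q2R(s['tool_rot']); y=np.array([0,1.,0]); z=np.array([np.sin(LEAN),0,-np.cos(LEAN)])
    Rs=M@np.stack([np.cross(y,z),y,z],1).T; return np.array(s['ee_pos'])-Rs@G0, np.degrees(np.arcsin(Rs[2,0]))
E
python3 - <<'E'
from h import *
sv([539.5,-332,220],-93.3,speed=200)
sv([560,-60,220],-20,joint=True)
sv(b2w(-36,0,220),PB,joint=True); st()
sv(b2w(-36,0,60),PB,speed=150); sv(b2w(-36,0,16),PB,speed=80); bot.dwell(.2); s0=st()
print(sv(b2w(-36,0,0),PB,speed=20,until_force=3)); st(); print(sho())
E
```

```text
t 26.4 [498.  207.1 265.8] w 16.9 gf 78.9 f [-0.3  0.2 -0.7]
t 28.6 [497.5 208.6  62.5] w 16.8 gf 78.9 f [ 0.1 -0.1 -1.4]
True
t 29.2 [497.4 208.5  50. ] w 16.5 gf 79.7 f [ 0.  -1.1  4.1]
(array([514.74354723, 248.86231285,   4.01249744]), np.float64(-0.023877827016121424))
```

```bash
python3 - <<'E'
from h import *
print(sv(b2w(30,0,3.8),PB,speed=60,until_force=20)); st()
r=sv(b2w(72,0,3.8),PB,speed=30,until_force=12); st(); o,p=sho(); a=d2r(PB); d=o[:2]-[529,282]
print(r,'bin x',d@[np.cos(a),np.sin(a)],'y',d@[-np.sin(a),np.cos(a)],o,p)
k=cam('scene'); u,v=map(int,proj(k,b2w(60,0,20))); cv2.imwrite('pics/b1.png',cv2.resize(k['image'][v-45:v+45,u-60:u+60],(800,600),interpolation=cv2.INTER_CUBIC))
E
```

```text
False
t 30.4 [523.7 269.6  49.9] w 17.0 gf 79.7 f [0.3 0.9 2.9]
t 31.4 [536.2 298.2  50. ] w 16.8 gf 79.9 f [-1.9 -2.6  7.8]
True bin x 61.609279298646726 y -0.20311758692357193 [553.55582596 338.50447738   3.93081896] -0.15513886659823403
```

View pics/b1.png

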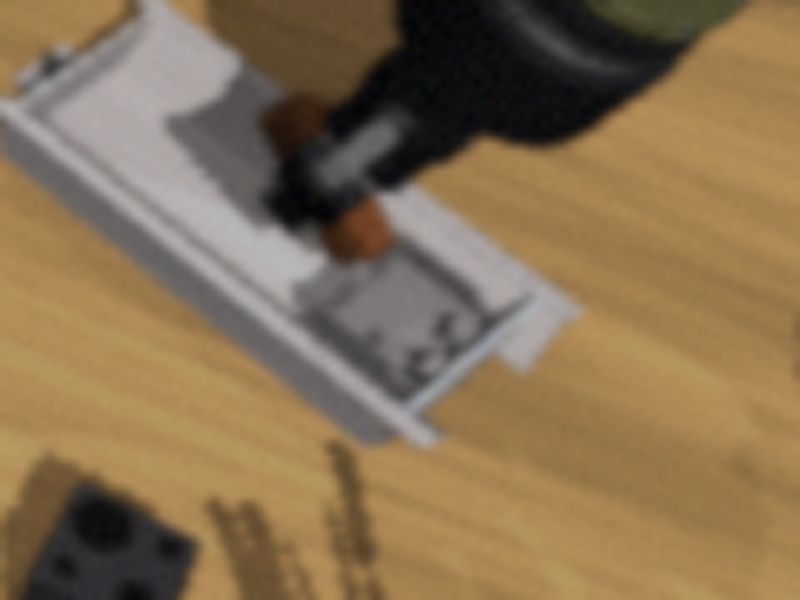

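The lip has reached the end wall, and buttons show on the lip at (450,325), (425,360) and perhaps (375,335). Next I'll pitch the shovel back about its heel against the wall, lift and look.

```bash
python3 - <<'E'
from h import *
print(sv(b2w(64,0,4),PB,speed=15,until_force=14)); o,p=sho(); a=d2r(PB); x=(o[:2]-[529,282])@[np.cos(a),np.sin(a)]; print(x,o[2]); st()
for p in (5,10,15,20,25):
    sv(b2w(x-22+22*np.cos(d2r(p))+0.8,0,4.3+22*np.sin(d2r(p))),PB,p,speed=25)
st(); bot.dwell(.3)
sv(b2w(x-6,0,110),PB,25,speed=80); bot.dwell(.2); st()
for n in('top','scene'):
    k=cam(n); u,v=map(int,proj(k,b2w(50,0,80))); cv2.imwrite(f'pics/l_{n}.png',cv2.resize(k['image'][max(v-45,0):v+45,max(u-45,0):u+45],(400,400),interpolation=cv2.INTER_CUBIC))
cv2.imwrite('pics/l.png',np.hstack([cv2.imread('pics/l_top.png'),cv2.imread('pics/l_scene.png')]))
E
```

```text
True
61.56815033889097 3.9495936235209825
t 31.7 [536.3 298.3  50.2] w 17.0 gf 79.3 f [-0.8 -3.2  4.8]
t 33.3 [529.4 282.9  36.9] w 16.6 gf 79.2 f [-0.5  0.3 -1.4]
t 35.2 [527.4 278.5 132.7] w 17.1 gf 79.1 f [ 0.4 -0.4 -2.3]
```

View pics/l.png

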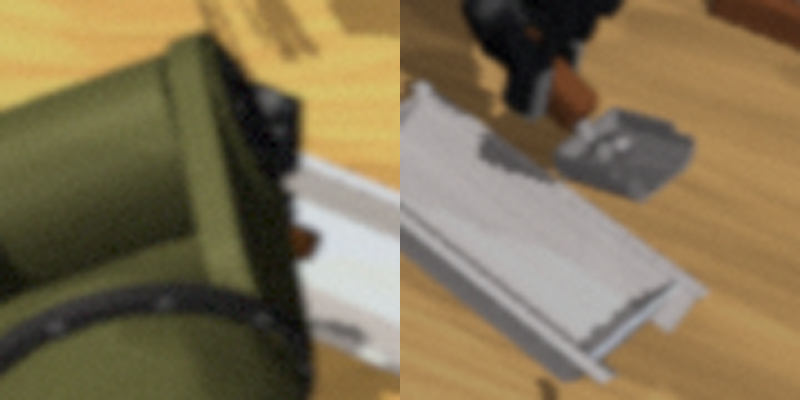

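The scene view shows the bin empty and the buttons at the back of the shovel, near (610,140). Next I'll carry it to the pan, rechecking the crucible on the way.

```bash
cat > rim.py <<'E'
from h import *
def rim(c,zlo=95,box=(627,-68,75),zr=106):
    P=cloud(c); m=(abs(P[...,0]-box[0])<box[2])&(abs(P[...,1]-box[1])<box[2])&(P[...,2]>zlo)&(P[...,2]<zr+12)
    pts=np.argwhere(m); W=np.array([ray(c,u,v,zr)[:2] for v,u in pts],np.float32); return len(pts),cv2.minEnclosingCircle(W)
E
python3 - <<'E'
from h import *
from rim import *
o=b2w(55,0,190); sv(o,PB,22,speed=120)
e=np.array([540,-70,190.])
for k,h in((.25,55),(.5,40)): sv(o+(e-o)*k,h,22,speed=150)
bot.dwell(.1); st(); c=cam('top'); s=cam('scene'); print(rim(c),rim(s))
for k,h in((.75,20),(1,0)): sv(o+(e-o)*k,h,22,speed=150)
st(); cv2.imwrite('pics/p0.png',cam('scene')['image']); print(sho())
E
```

```text
t 37.8 [501.   94.7 216.1] w 16.9 gf 78.8 f [ 0.  -0.8 -1.4]
(171, ((625.78369140625, -70.20587921142578), 32.342342376708984)) (222, ((632.4818725585938, -64.8851318359375), 37.49504852294922))
t 39.3 [482.1 -69.3 216.1] w 16.8 gf 78.8 f [-0.1  0.6 -1.8]
(array([540.10341322, -68.98777777, 189.96463536]), np.float64(21.997755042353482))
```

```bash
python3 - <<'E'
from h import *
from rim import *
def L(x,z,p,speed=60):
    a=d2r(p); sv([x-22*np.cos(a),-70,z-22*np.sin(a)],0,p,speed=speed)
cx=626.3
L(cx-30,190,22,120); L(cx-14,150,10); L(cx-14,130,0); L(cx-14,113,-10,40)
for p in range(-13,-46,-3): L(cx-14,112-(1 if p<-15 else 0),p,15)
bot.dwell(.4); st()
k=cam('scene');u,v=map(int,proj(k,[626,-70,110])); cv2.imwrite('pics/pp.png',cv2.resize(k['image'][v-45:v+45,u-60:u+60],(800,600),interpolation=cv2.INTER_CUBIC))
E
```

```text
t 46.3 [595.4 -70.  189.8] w 16.8 gf 79.0 f [-0.1 -0.3 -1.2]
```

View pics/pp.png

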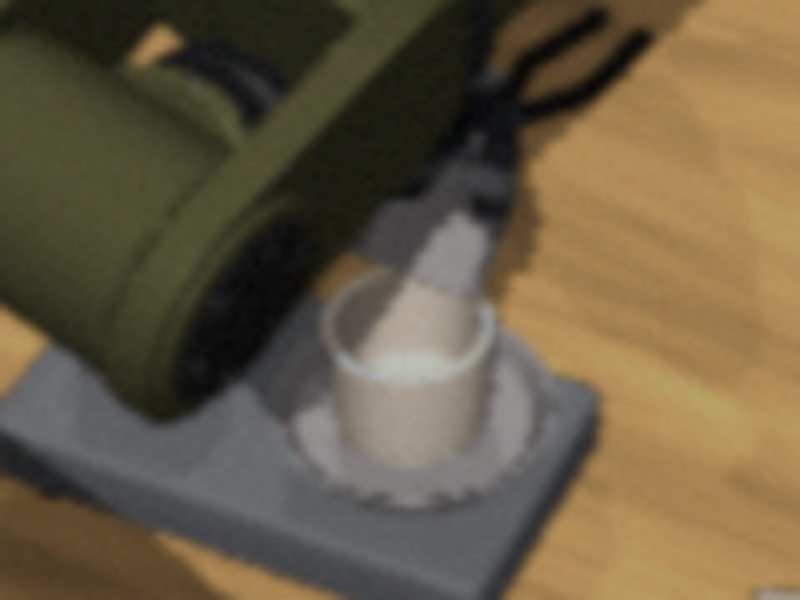

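The lip is over the crucible mouth at (430,300), and there are no stray buttons on the pan. I'll back off and look inside.

```bash
python3 - <<'E'
from h import *
from rim import *
import pickle
def L(x,z,p,speed=60):
    a=d2r(p); sv([x-22*np.cos(a),-70,z-22*np.sin(a)],0,p,speed=speed)
L(612.3,135,-45,60); L(600,190,-20,100); L(540,230,0,120)
sv([440,80,260],20,0,joint=True); bot.dwell(.3); st()
c,s=cam('top'),cam('scene'); pickle.dump((c,s),open('c3.pkl','wb')); print(rim(c,90,zr=105))
from dial2 import *
for n,k,C in(('t',c,np.array([634.2,-185.3])),('s',s,np.array([636.1,-184.1]))):
    mu,d,e=pline(k,C); print(n,'ptr',cw(d),cw(-d))
f=lambda k,p,n:(lambda u,v:cv2.resize(k['image'][v-n:v+n,u-n:u+n],(400,400),interpolation=cv2.INTER_CUBIC))(*map(int,proj(k,p)))
cv2.imwrite('pics/in.png',np.hstack([f(c,[627,-70,70],18),f(s,[627,-110,80],45)]))
cv2.imwrite('pics/sh.png',s['image'])
E
```

```text
t 49.5 [399.   64.4 305.7] w 17.0 gf 78.9 f [ 0.5  0.  -0.2]
(188, ((625.4827880859375, -70.33057403564453), 32.755306243896484))
t ptr 1.6753564111198542 -1.466236242469939
s ptr 1.681412863217233 -1.4601797903725604
```

View pics/in.png

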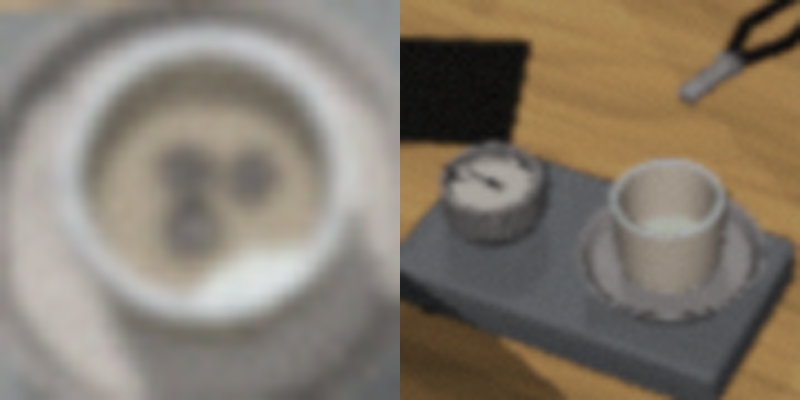

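All three buttons are in the crucible, at (188,168), (250,178) and (190,225). The pointer moved +0.37 rad, which is 36 g as expected. Next I'll return the shovel to the mat.

```bash
python3 - <<'E'
from h import *
from rim import *
import pickle
sv([480,-140,240],-50,joint=True)
o=np.array([534,-332,4.]); h=-93.3
sv(o+[0,0,120],h,joint=True); sv(o+[0,0,14],h,speed=100); bot.dwell(.2)
print(sv(o-[0,0,3],h,speed=15,until_force=2.5),sho()); 
bot.move_gripper(45); bot.dwell(.1); bot.move_gripper(85); s=st()
pos=np.array(s['ee_pos']); T=q2R(s['tool_rot']); q=R2q(T)
bot.servo_line(pos-T[:,2]*90,speed=120); bot.servo_line(pos-T[:,2]*90+[0,0,120],speed=200)
x,y=430,-30
bot.move_to([x,y,330],down(-1.54)); bot.dwell(.2); st()
c,s=cam('top'),cam('scene'); pickle.dump((c,s),open('c4.pkl','wb')); print(rim(c,90,zr=105))
f=lambda k,p,n:(lambda u,v:cv2.resize(k['image'][v-n:v+n,u-n:u+n],(400,400),interpolation=cv2.INTER_CUBIC))(*map(int,proj(k,p)))
cv2.imwrite('pics/m.png',np.hstack([f(c,[530,-325,10],36),f(s,[530,-325,10],40)]))
E
python3 meas.py c4.pkl | grep heading
```

```text
True (array([ 533.96585211, -331.85581796,    3.97387391]), np.float64(-0.03358883016286518))
t 54.5 [ 536.2 -287.7   49.4] w 84.9 gf 0.0 f [-0.1 -0.4 -0.2]
t 58.1 [430.1 -30.2 329.8] w 85.0 gf 0.0 f [-0.7 -0.  -0.6]
(187, ((625.5931396484375, -70.28665161132812), 32.660377502441406))meas.py:8: RuntimeWarning: Mean of empty slice.
  Q=Q[(h[:,1]>120)&(h[:,0]<20)]; xy=Q[:,:2]; mu=xy.mean(0); d=np.linalg.svd(xy-mu,full_matrices=False)[2][0]; d*=-np.sign(d[1])
  ret = um.true_divide(
Traceback (most recent call last):
  File "meas.py", line 8, in <module>
    Q=Q[(h[:,1]>120)&(h[:,0]<20)]; xy=Q[:,:2]; mu=xy.mean(0); d=np.linalg.svd(xy-mu,full_matrices=False)[2][0]; d*=-np.sign(d[1])
                                                                ~~~~~~~~~~~~~~~~~~~~~~~~~~~~~~~~~~~~~~~~~~~^^^
IndexError: index 0 is out of bounds for axis 0 with size 0
```

View pics/m.png

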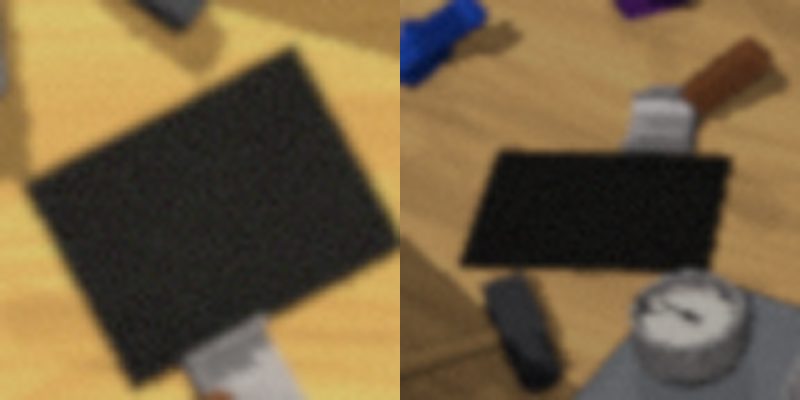

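The shovel has been knocked off the mat. In the top crop it now lies at (240,355), below the mat, and in the scene crop at (665,120) with its grip towards (740,75). I'll measure its new pose.

```bash
python3 - <<'E'
from h import *
import pickle
c,s=pickle.load(open('c4.pkl','rb'))
f=lambda k,p,n:(lambda u,v:cv2.resize(k['image'][v-n:v+n,u-n:u+n],(400,400),interpolation=cv2.INTER_CUBIC))(*map(int,proj(k,p)))
pt=[455,-330,20]
cv2.imwrite('pics/k.png',np.hstack([f(c,pt,25),f(s,pt,30)])); print(proj(c,pt),proj(s,pt))
for n,k in(('t',c),('s',s)):
    P=cloud(k); g=(P[...,0]>360)&(P[...,0]<500)&(P[...,1]<-270)&(P[...,1]>-400)
    h=cv2.cvtColor(k['image'],cv2.COLOR_BGR2HSV)
    m=g&(P[...,2]>12)&(P[...,2]<95)
    print(n,m.sum(),'Zpct',np.percentile(P[m][:,2],[5,50,95,99]).round(1))
    print('hsv med low/high',np.median(h[m&(P[...,2]<28)],0),np.median(h[m&(P[...,2]>40)],0))
    Q=P[m&(P[...,2]>33)]; xy=Q[:,:2];mu=xy.mean(0);d=np.linalg.svd(xy-mu,full_matrices=False)[2][0]; 
    t=(xy-mu)@d; sl=np.polyfit(t,Q[:,2],1)[0]
    if sl>0: d=-d; t=-t
    l=(xy-mu)@[-d[1],d[0]]
    print('grip mean',Q.mean(0).round(1),'heading',np.degrees(np.arctan2(d[1],d[0])).round(1),'lat',np.percentile(l,[3,97]).round(1),'along',np.percentile(t,[2,98]).round(1),'slope',sl,'back',Q[t<np.percentile(t,5)].mean(0).round(1))
    L=P[g&(P[...,2]>9)&(P[...,2]<30)]; print('pan pts',len(L),cv2.minAreaRect(L[:,:2].astype(np.float32)))
E
```

```text
(np.float64(379.377213957005), np.float64(256.23112389469657)) (np.float64(217.94969448695431), np.float64(182.18956454077838))
t 258 Zpct [15.5 59.6 72.8 75.2]
hsv med low/high [ 15.  28. 125.] [ 14. 174. 127.]
grip mean [ 411.4 -320.4   60.3] heading 58.6 lat [-25.6  21. ] along [-89.6  38.2] slope 0.042933369034443475 back [ 363.1 -395.8   72.1]
pan pts 71 ((458.63836669921875, -344.70098876953125), (76.19381713867188, 67.34093475341797), 34.84572219848633)
s 239 Zpct [13.9 49.4 70.8 73.7]
hsv med low/high [ 11.   18.5 103. ] [ 12. 169.  90.]
grip mean [ 415.2 -316.3   55.7] heading 57.0 lat [-22.2  20. ] along [-92.2  37.4] slope -0.06314580550742943 back [ 364.8 -394.1   64.1]
pan pts 78 ((442.1200866699219, -334.01495361328125), (56.76082229614258, 58.714176177978516), 27.41790008544922)
```

View pics/k.png

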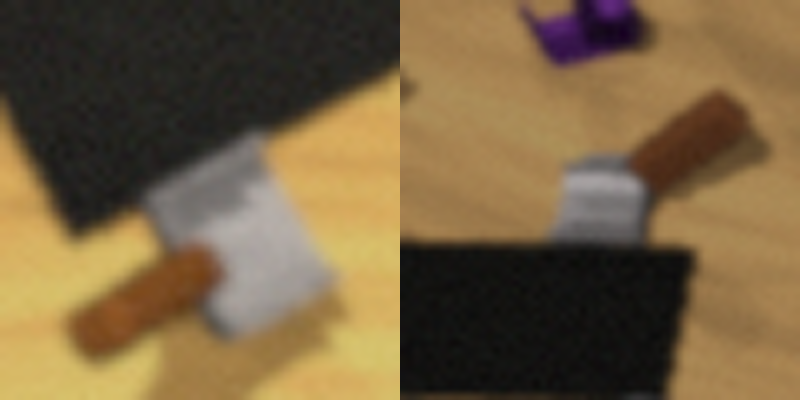

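```bash
python3 - <<'E'
from h import *
import pickle
c,s=pickle.load(open('c4.pkl','rb'))
for n,k in(('t',c),('s',s)):
    P=cloud(k); h=cv2.cvtColor(k['image'],cv2.COLOR_BGR2HSV)
    m=(P[...,0]>370)&(P[...,0]<500)&(P[...,1]<-240)&(P[...,1]>-370)&(P[...,2]>33)&(P[...,2]<90)&(h[...,0]<20)&(h[...,1]>110)
    Q=P[m];xy=Q[:,:2];mu=xy.mean(0);d=np.linalg.svd(xy-mu,full_matrices=False)[2][0]; d*=-np.sign(d[1]); t=(xy-mu)@d; l=(xy-mu)@[-d[1],d[0]]
    print(n,len(Q),Q.mean(0).round(1),'head',np.degrees(np.arctan2(d[1],d[0])).round(1),'lat',np.percentile(l,[3,97]).round(1),'along',np.percentile(t,[2,98]).round(1),'top z',Q[Q[:,2]>70].mean(0).round(1),Q[:,2].max())
u0,v0=379-25,256-25
# pan corners from the crop (8x): floor/wall corners
for z in(0,21):
    q=[ray(c,u0+a/8,v0+b/8,z)[:2].round(1) for a,b in((145,190),(260,135),(335,280),(215,335))]; print(z,[x.tolist() for x in q],np.mean(q,0).round(1))
E
```

```text
t 139 [ 423.4 -299.7   60.8] head -62.7 lat [-8.1  7.8] along [-23.   27.3] top z [ 416.9 -289.4   72.3] 76.61010888970168
s 137 [ 428.7 -296.6   53.8] head -62.5 lat [-9.4  5.3] along [-24.   27.9] top z [ 418.5 -288.    71.6] 74.01576643323301
0 [[460.3, -316.0], [477.5, -354.5], [430.3, -376.3], [413.3, -336.3]] [ 445.4 -345.8]
21 [[459.0, -311.4], [475.9, -349.2], [429.6, -370.5], [412.9, -331.3]] [ 444.4 -340.6]
```

The shovel is upright on the bench with its origin near (445,-344) and a heading of -64°. Both views agree. I'll grasp it again and put it back on the mat.

```bash
python3 - <<'E'
from h import *
from rim import *
import pickle
o=np.array([445,-344,0.]); h=-64
pos,T=tool(o,d2r(h),0,LEAN); pre=pos-T[:,2]*80
bot.move_to(pre+[0,0,120],R2q(T)); bot.servo_line(pre); bot.servo_line(pos,speed=80); bot.move_gripper(10,80); st()
sv(o+[0,0,70],h,speed=100)
o=np.array([526,-331,4.]); h=-93.3
sv(o+[0,0,70],h,speed=120); sv(o+[0,0,12],h,speed=100); bot.dwell(.2)
print(sv(o-[0,0,3],h,speed=15,until_force=2.5),sho())
bot.move_gripper(45); bot.dwell(.1); bot.move_gripper(85); s=st()
pos=np.array(s['ee_pos']); T=q2R(s['tool_rot'])
bot.servo_line(pos-T[:,2]*90,speed=120); bot.servo_line(pos-T[:,2]*90+[0,0,120],speed=200)
bot.move_to([430,-30,330],down(-1.54)); bot.dwell(.2); st()
c,s=cam('top'),cam('scene'); pickle.dump((c,s),open('c5.pkl','wb')); print(rim(c,90,zr=105))
f=lambda k,p,n:(lambda u,v:cv2.resize(k['image'][v-n:v+n,u-n:u+n],(400,400),interpolation=cv2.INTER_CUBIC))(*map(int,proj(k,p)))
cv2.imwrite('pics/m2.png',np.hstack([f(c,[530,-325,10],36),f(s,[530,-325,10],40)]))
E
```

```text
t 63.1 [ 425.8 -304.5   46.2] w 16.7 gf 77.9 f [-1.  -0.3  3.3]
True (array([ 525.9604443 , -330.83794231,    4.16985222]), np.float64(-0.03541557117966267))
t 67.7 [ 528.2 -286.7   49.6] w 85.0 gf 0.0 f [1.3 1.  0.3]
t 71.3 [430.1 -30.2 329.8] w 85.3 gf 0.0 f [ 0.8 -0.5 -0. ]
(189, ((625.2697143554688, -70.41541290283203), 32.93947219848633))
```

View pics/m2.png

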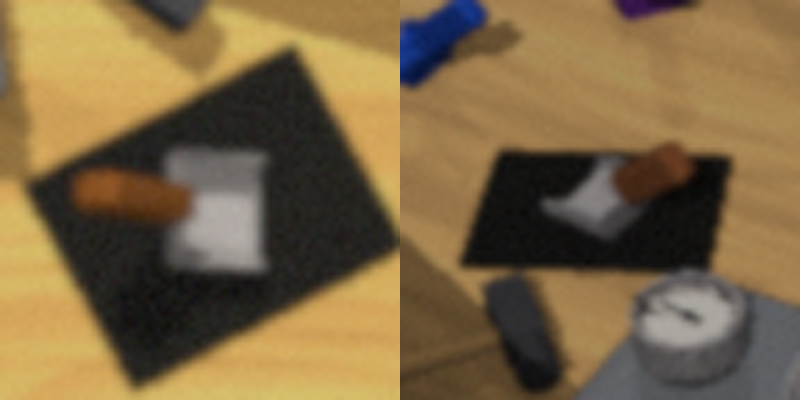

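The shovel is flat on its mat, with the pan at (215,210) in the crop. Now I'll move the charged crucible to the board.

```bash
python3 - <<'E'
from h import *
from rim import *
import pickle
x,y=626.0,-70.2; q=down(-1.6)
bot.move_to([x,y,190],q); bot.servo_line([x,y,92],speed=100); bot.move_gripper(50,40); st()
bot.servo_line([x,y,180],speed=100); st()
bx,by=638.7,140.3
bot.servo_line([bx,by,180],speed=150); bot.servo_line([bx,by,58],speed=100); bot.dwell(.2); st()
print(bot.servo_line([bx,by,44],speed=15,until_force=2.5)); st()
bot.move_gripper(85); bot.servo_line([bx,by,200],speed=120); bot.move_to([430,-30,330],down(-1.54)); bot.dwell(.3); st()
c,s=cam('top'),cam('scene'); pickle.dump((c,s),open('c6.pkl','wb')); print(rim(c,48,(639,140,60),62))
f=lambda k,p,n:(lambda u,v:cv2.resize(k['image'][v-n:v+n,u-n:u+n],(400,400),interpolation=cv2.INTER_CUBIC))(*map(int,proj(k,p)))
cv2.imwrite('pics/e.png',np.hstack([f(c,[639,140,30],25),cv2.resize(s['image'][80:420,130:470],(400,400))]))
from dial2 import *
print('zero',zmark(c,np.array([634.2,-185.3])),zmark(s,np.array([636.1,-184.1])))
E
```

```text
t 73.8 [626.2 -70.2  92.3] w 61.7 gf 43.3 f [-0.1  0.4  0.7]
t 74.9 [625.7 -70.2 179.2] w 61.9 gf 43.8 f [ 0.2  0.3 -1.9]
t 78.0 [638.9 140.3  58.5] w 61.6 gf 43.8 f [-0.1  0.1 -2.2]
True
t 78.5 [638.7 140.3  51.6] w 61.8 gf 44.3 f [-1.4 -0.8  4.4]
t 81.7 [430.3 -29.8 329.6] w 85.1 gf 0.0 f [-0.4 -0.3 -0. ]
(184, ((637.981201171875, 137.9331817626953), 32.62810134887695))
zero (np.float64(1.372204377144224), np.float64(23.38021239762784)) (np.float64(1.1937825553435566), np.float64(23.274391937323134))
```

View pics/e.png

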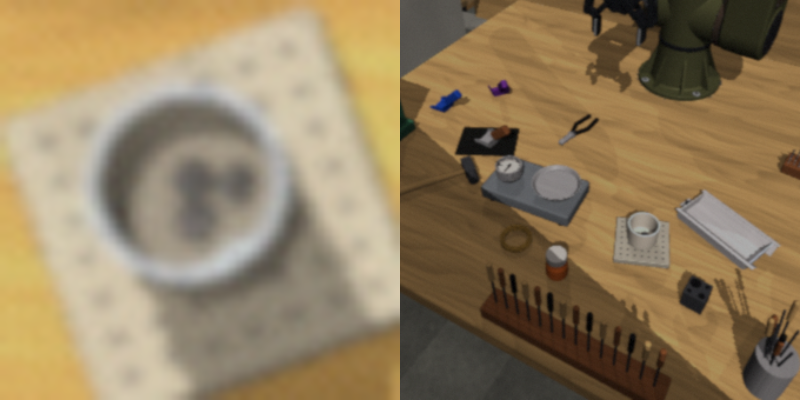

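The crucible stands on the middle of the board with all three buttons in it, around (195,195). The shovel is on its mat at (490,137), and the bystanders and bezel have not moved. I'll hand the job in.

```bash
python3 -c "
from rig import bot
print(bot.finish_job())"
```

```text
the job is handed in; nothing more can be done
None
```

I handed the job in at about 82 s on the robot's clock, with no verdict shown: the crucible is on the board with all three buttons, the shovel is back on its mat after being knocked off once, and the bezel is at an estimated 1.4 rad, set within about 0.05 rad of the pointer.

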